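# Set tweezers to the gauge gap and hold

### The arm

A 6-joint arm with a two-finger parallel gripper is mounted at the origin on the work surface. World frame = base frame: x ahead of the robot, y to its left, z up, the work surface at z = 0. Lengths are in m, angles in rad, forces in N, time in s.
With the tool pointing down it reaches from about 0.25 to 0.775 m from the base axis. Payload 4 kg.
Tool frame: the origin (TCP) lies midway between the tips of the shut fingers; the grasp point (between the pads) lies 19 mm behind it (robot.hold_point_z is the distance from the TCP to the grasp point, in m); z points along the fingers, y is the line along which they close (so a half turn about z gives the same grasp; the last joint's range is limited). The gripper opens to 94 mm and grips with 3 to 60 N. Pads are 16 mm wide; open, the fingers measure 119 mm over their backs; the gripper's body (75 mm by 177 mm) begins 78 mm behind the grasp point.
Start: joints at [1.105, 0.087, 1.371, -0, 1.684, -0.103], TCP at [0.195, 0.514, 0.206] pointing down, gripper open.
Joint ranges: [-3.1, 3.1], [-0.76, 2.03], [0.27, 2.55], [-1.08, 4.22], [0.17, 2.65], [-2.57, 2.57]. Speed limits (rad/s): [2.79, 2.79, 3.14, 3.14, 3.14, 3.14].

### API

Orientations are given as [roll, pitch, yaw] about the fixed x, y, z axes, in that order (R = Rz(yaw) Ry(pitch) Rx(roll)).
In Python, from bench import readout, imaging, robot gives the robot as it stands.
- The arm moves only by the tool carry_out, never from a script. Its argument "motion" is text: rows parted by semicolons, each of 7 numbers parted by spaces: the shift along the tool's x, y, z each as a share of 200 mm, from -1 to 1, then the turn, a rotation vector about the tool's x, y, z each as a share of 120 degrees, from -1 to 1, then the opening, from 0 (shut) to 1 (fully open). A call has 1 to 12 rows; each row shifts and turns the commanded pose from where the row before left it, along the tool's axes as they then stand; what a row does not reach is not made up. A row lasts 1/8 s, in which the tool goes at most 62.5 mm and 10.7 degrees, less where a joint would pass 70% of its speed; a pose out of reach is approached as far as the arm can. A call with a number of a shift or a turn outside -1 to 1 is refused whole. A call with a gripper value outside its range is refused whole. The fingers move at their own pace and stop on an object; the grip force is fixed at half the most. Time passes only in rows, so rows that do not move let the fingers close. It gives the time, the measured TCP pose, the force, the opening and the grip force at its end, in the units of the state.
- readout.get_obs(): the state, without advancing time (a new reading comes with each control period).
- imaging.snapshot(name): name is "side" or "top"; returns a dict with "pixels" (480x640x3 uint8, red, green, blue), "fx", "fy", "cx", "cy" (pixels), "R" (3x3) and "t" (3): a world point X has camera coordinates R X + t. Camera axes: x right, y down, z forward; pixel columns grow to the right and rows downward; lengths in m; the calibration is good to about 2 mm. A picture is of the moment at which its call begins. There is no depth.
- robot.close_job(): hands the job in; it is judged then, once.
The state is a dict: "time": time; "joint_positions": joint angles; "qvel": joint speeds; "joint_torque": joint torques, N m; "tool_pos": TCP position; "ee_rot": TCP orientation; "wrist_force": force on the tool from outside, world axes, zero at the start; "wrist_torque": the same for the moment, N m; "width": finger opening in m; "finger_force": force on a finger pad.
Only numpy, scipy, OpenCV 4.12 (cv2) and the standard library are available. Lean on these libraries where they do the work, as an engineer would, in place of code of your own. Each camera call takes 0.05 s, during which the arm holds its last target. There are 200 camera calls.

### The job

The tweezers in the bench holder are to have their stop set to the gauge: slide the larger disc along the table, without lifting it, until its black spot is centred under the open tweezers' tips. Then squeeze the tweezers by their ribbed finger plates until the tips are just as far apart as the spot is wide (14 mm), and finish still holding that gap steady with the disc in place. Leave the smaller disc and the other things where they lie.

Things in the scene. Friction and masses are not known exactly. Their poses are not given: they have to be found in the camera images.
- gauge: the gauge: the larger of two loose flat aluminium discs, 90 mm across, 14 mm thick, about 0.25 kg, lying flat; its top carries a centred black spot 14 mm across that marks the tip gap. Origin: centre of its underside
- small_disc: a smaller, look-alike disc, 64 mm across, 14 mm thick, with a 6 mm spot; not used. It lies 130 to 210 mm from the gauge, on its near or its far side. Origin: centre of its underside
- holder: fixed bench holder (dark steel base 80 x 80 x 22 mm at y = +10 to +90 mm, clamp 58 mm, black screw 70 mm high) clamping sprung steel tweezers by the tail. Origin: on the table below the blades' hinges; -y runs along the tweezers to their tips, x across them. Blades run level at 45 mm height, the noses bend down to the tips 165 mm in front of the origin, lowest point 21 to 23 mm above the table
- plates (a point): point midway between the two ribbed finger plates, 45 mm high, fixed to the holder 110 mm in front of its origin. Plates: on the blades' outer sides, 50 mm long (85 to 135 mm in front of the origin), 16 mm tall (37 to 53 mm high). Outer faces at rest 43 mm apart at the middle, 46 mm at the front end, tips 34 mm. With the outer faces parallel and 30 mm apart the tips are 14 mm apart
- under_tips (a point): point on the table midway below the tweezers' tips (165 mm in front of the holder's origin), fixed to the holder: where the gauge's centre belongs
- tip_left (a point): inner face of the tip of the blade on the holder's -x side, 23 mm high; moves with the blade
- tip_right (a point): inner face of the tip of the blade on the holder's +x side, 23 mm high; moves with the blade
- blade_left (a joint): turn of the -x blade about its upright hinge (6 mm off the holder's origin): 0 rad at rest (open), growing as it is squeezed, stop at 0.1; 0.061 when its tip is 7 mm from the middle. Tip gap = 34 mm - 165 mm x (blade_left + blade_right)
- blade_right (a joint): the same for the +x blade. Each blade springs back by itself: about 1.6 N on its plate starts it moving, 5 N holds it at the 14 mm gap. Near there, 1 mm less between the middles of the plates makes 1.5 mm less between the tips
- screwdriver: bystander: screwdriver lying on the table, origin below its middle
- bearing: bystander: steel ring 42 mm across, 13 mm high, origin at the underside's centre
- wrench: bystander: open wrench lying near the robot, origin below its middle
- flux: bystander: small white bottle 44 mm across, 90 mm high, origin at the underside's centre
- motor: bystander: small steel motor lying on a foot, 70 x 36 x 36 mm, origin at the underside's centre
- bracket: bystander: aluminium angle bracket 50 x 40 x 40 mm, origin at the underside's centre
Things that resemble listed ones, but are neither listed nor needed, are in the scene too. Leave any brown or pink look-alike of the gauge alone.

How it is judged:
On the way:
1. the gauge disc lies centred under the tips (within 8 mm) while the tweezers are still open (horizontal distance between gauge and under_tips below 0.008 m and distance between tip_left and tip_right above 0.028 m and linear speed of gauge below 0.01 m/s and height (world z) of gauge below 0.004 m), for 0.2 s.
At the end, for the whole second after the job is handed in: Through the last second the robot's fingers squeeze the tweezers (more than 1 N) and hold the tips steady 14 mm apart (11.5 to 16.5 mm); the gauge disc lies flat and still on the table, its centre within 8 mm of the point midway under the tips (horizontal distance between gauge and under_tips below 0.008 m and height (world z) of gauge below 0.004 m and angle between gauge's own z axis and vertical below 0.05 rad and linear speed of gauge below 0.01 m/s and distance between tip_left and tip_right between 0.0115 and 0.0165 m and velocity of joint blade_left between -0.03 and 0.03 rad/s and velocity of joint blade_right between -0.03 and 0.03 rad/s and contact force between the fingers and holder above 1 N); the arm keeps its last pose, push and grip.
It fails at once if the gauge disc is lifted off the table (more than 10 mm) (height (world z) of gauge above 0.01 m).
It fails at once if the smaller disc or another bystander is moved by more than 30 mm (distance of any of small_disc, screwdriver, bearing, wrench, flux, motor, bracket from where it was at the start of the episode above 0.03 m).
It also fails if it takes over 46 s, if anything falls off the work surface, if the arm or the gripper's body presses on something with over 40 N, if the wrist force passes 120 N, or if a joint passes its speed limit or range.

## Working session

There is one attempt and no reset: what is moved stays moved. The work goes in short steps, Python scripts to look and compute and a tool call to move; the robot and the scene stay as the last step left them, time stands still between calls to the robot, and variables do not carry over. Pictures are saved under pics/ and viewed, at most 10 in all, crops included, and the job is handed in when it is done.

Besides the shell and the picture viewer there is one more tool, called after "Call:" by a JSON object that holds its "api" and its "payload", one argument or row to a line. carry_out: Moves the arm, as the interface text tells. Its arguments: {"type":"object","properties":{"motion":{"type":"string"}},"required":["motion"]}

```bash
mkdir -p pics
cat > h.py <<'E'
import numpy as np,cv2
from bench import readout,imaging,robot
def snap(n,f,crop=None,s=1):
    d=imaging.snapshot(n);np.savez('pics/'+f+'.npz',**d)
    im=d['pixels'][:,:,::-1]
    if crop: a,b,c,e=crop;im=im[b:e,a:c]
    cv2.imwrite('pics/'+f+'.png',cv2.resize(im,None,fx=s,fy=s,interpolation=cv2.INTER_CUBIC))
    return d
def px2w(d,u,v,z):
    r=d['R'].T@np.array([(u-d['cx'])/d['fx'],(v-d['cy'])/d['fy'],1]);c=-d['R'].T@d['t']
    return c+r*(z-c[2])/r[2]
def w2px(d,X):
    p=d['R']@np.array(X)+d['t'];return np.array([d['fx']*p[0]/p[2]+d['cx'],d['fy']*p[1]/p[2]+d['cy']])
E
python3 - <<'E'
from h import *
for n in('top','side'):
    d=snap(n,n+'0');print(-d['R'].T@d['t'],d['R'].round(2).tolist(),d['fx'])
o=readout.get_obs();print(o['time'],o['tool_pos'],o['ee_rot'],robot.hold_point_z,o['width'])
E
```

```text
[0.46743845 0.01873858 1.0584947 ] [[0.03, -1.0, 0.03], [-1.0, -0.03, -0.08], [0.08, -0.03, -1.0]] 499.5170726215664
[ 0.19276056 -0.60244133  0.76673605] [[0.89, -0.46, 0.01], [-0.32, -0.63, -0.71], [0.33, 0.63, -0.71]] 472.20081765163417
0.1 [0.19498849 0.51375569 0.20442916] [-3.13962893e+00 -1.60659189e-04  2.77883199e+00] 0.0188 0.09424662497831758
```

View pics/top0.png

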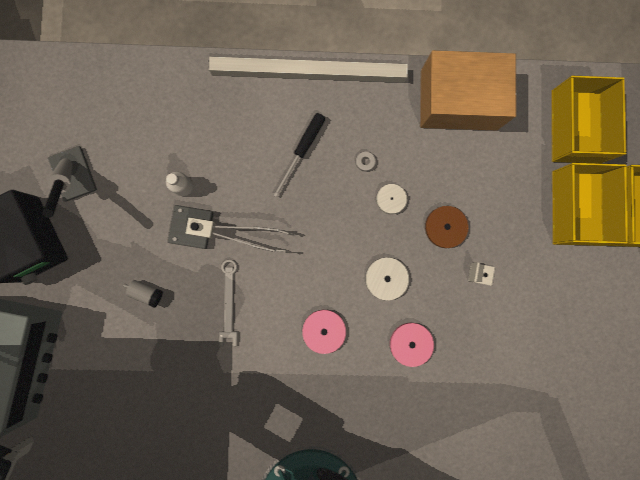

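View pics/side0.png

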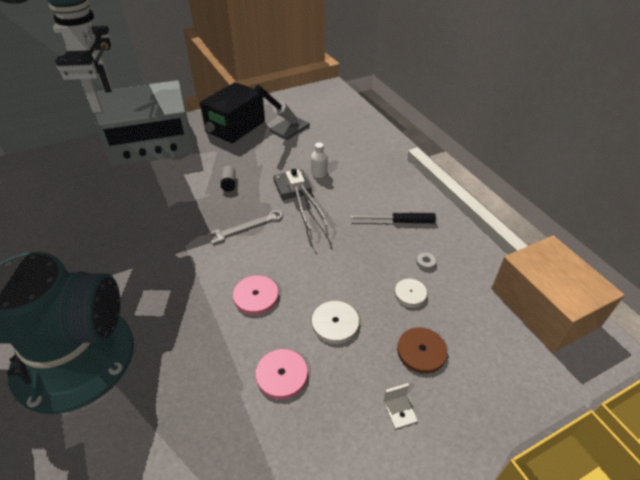

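Run:
```python
from h import *
d=dict(np.load('pics/top0.npz'));im=d['pixels'][:,:,::-1]
cv2.imwrite('pics/c1.png',cv2.resize(im[195:275,160:320],None,fx=5,fy=5,interpolation=cv2.INTER_CUBIC))
g=cv2.cvtColor(im,cv2.COLOR_BGR2GRAY)
# spot + disc via threshold
for n,box in(('gauge',(355,245,420,312)),('small',(370,178,412,220))):
    a,b,c,e=box;m=(g[b:e,a:c]>150).astype(np.uint8)
    cs,_=cv2.findContours(m,cv2.RETR_CCOMP,cv2.CHAIN_APPROX_NONE)
    for k in cs:
        if len(k)>8:
            (u,v),r=cv2.minEnclosingCircle(k);print(n,u+a,v+b,r,px2w(d,u+a,v+b,.014))
for q in ((300,234),(299,253)):print(px2w(d,*q,.023))
```

```text
gauge 386.76377868652344 278.6220474243164 21.494693756103516 [ 0.45670391 -0.1477382   0.014     ]
gauge 387.0833320617676 278.2777786254883 4.278688907623291 [ 0.45743879 -0.14839703  0.014     ]
small 391.25324630737305 198.30519485473633 14.889349937438965 [ 0.62636015 -0.15441179  0.014     ]
small 391.1666660308838 198.0 2.1667659282684326 [ 0.62700609 -0.15421708  0.014     ]
[0.54433144 0.03616337 0.023     ]
[0.5048322  0.03704461 0.023     ]
```

View pics/c1.png

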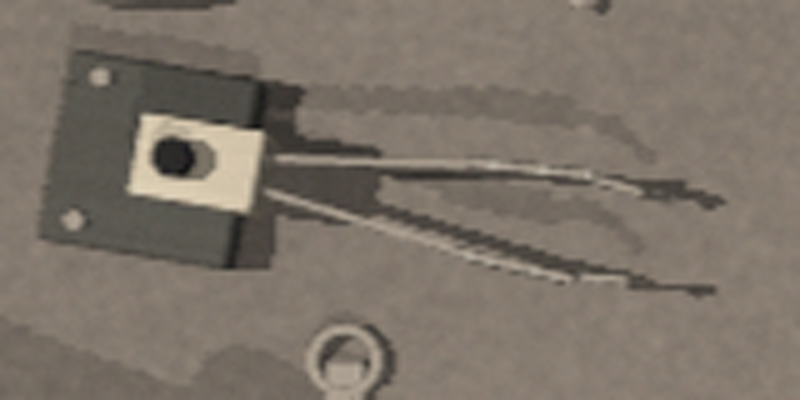

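The top crop shows the holder base corners near crop (75,52), (262,80), (235,268), (40,238), and nose ends at about (720,202) and (713,290). Next is the side view.

Run:
```python
from h import *
d=dict(np.load('pics/side0.npz'));im=d['pixels'][:,:,::-1]
cv2.imwrite('pics/c2.png',cv2.resize(im[155:255,260:350],None,fx=6,fy=6,interpolation=cv2.INTER_CUBIC))
```

```text
(no output)
```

View pics/c2.png

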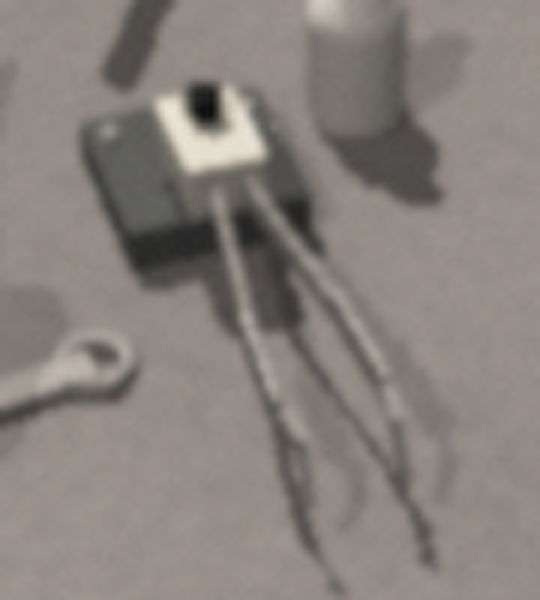

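Run:
```python
from h import *
from scipy.optimize import least_squares
t=dict(np.load('pics/top0.npz'));s=dict(np.load('pics/side0.npz'))
T=lambda u,v:(160+u/5-.4,195+v/5-.4); S=lambda u,v:(260+u/6-.42,155+v/6-.42)
# holder-frame points: base top corners (x,y,z); +x of holder direction guessed: holder -y ~ world -y => +x ~ world +x (up in image)
obs=[(t,T(75,52),(.04,.09,.022)),(t,T(262,80),(.04,.01,.022)),(t,T(235,268),(-.04,.01,.022)),(t,T(40,238),(-.04,.09,.022)),
(s,S(85,125),(-.04,.09,.022)),(s,S(130,240),(-.04,.01,.022)),(s,S(310,200),(.04,.01,.022))]
def W(p,q):
    c,n=np.cos(p[2]),np.sin(p[2]);return [p[0]+c*q[0]-n*q[1],p[1]+n*q[0]+c*q[1],q[2]]
f=lambda p:np.concatenate([w2px(d,W(p,q))-np.array(o) for d,o,q in obs])
r=least_squares(f,[.52,.2,0]);p=r.x;print(p,r.fun.round(1))
ut=W(p,(0,-.165,0));pl=W(p,(0,-.11,.045));print('ut',ut,'pl',pl)
for q in((.018,-.165,.022),(-.018,-.165,.022),(.0215,-.11,.053),(-.0215,-.11,.053),(0,-.165,0)):
    a=w2px(t,W(p,q));b=w2px(s,W(p,q));print(q,'top',(a-[159.6,194.6])*5,'side',(b-[259.58,154.58])*6)
```

```text
[ 0.54757202  0.21355448 -0.12644106] [-0.1 -0.7  0.8 -0.3 -0.4  0.1  0.1  0.2 -1.6 -0.1 -0.3 -0.1  0.8 -0.2]
ut [np.float64(0.5267647889716958), np.float64(0.04987167478043408), 0] pl [np.float64(0.5337005322346917), np.float64(0.10443260828958337), 0.045]
(0.018, -0.165, 0.022) top [674.52791324 195.69011726] side [411.07523583 494.87103455]
(-0.018, -0.165, 0.022) top [660.90290091 281.24387869] side [319.083006   517.83152814]
(0.0215, -0.11, 0.053) top [538.99052565 160.30095772] side [370.62399281 336.49337878]
(-0.0215, -0.11, 0.053) top [521.73623463 265.64193889] side [261.76303147 361.9670268 ]
(0, -0.165, 0) top [669.19231084 241.41750972] side [364.96267281 547.53345374]
```

Call:
{"api": "carry_out", "payload": {
  "motion": "-0.19 -0.235 0 0 0 0 0.64; -0.19 -0.235 0 0 0 0 0.64; -0.19 -0.235 0 0 0 0 0.64; -0.19 -0.235 0 0 0 0 0.64; -0.19 -0.235 0 0 0 0 0.64; -0.19 -0.235 0 0 0 0 0.64; -0.19 -0.235 0 0 0 0 0.64; -0.19 -0.235 0 0 0 0 0.64; -0.19 -0.235 0 0 0 0 0.64; -0.19 -0.235 0 0 0 0 0.64; -0.19 -0.235 0 0 0 0 0.64; -0.15 -0.2 0 0 0 0 0.64"
}}

```text
time: 1.6
tool_pos: [0.4163, -0.1677, 0.2049]
ee_rot: [3.141, -0.001, 2.777]
wrist_force: [0.8, 1.5, -0.0]
width: 0.0598
finger_force: 0.0
```

Call:
{"api": "carry_out", "payload": {
  "motion": "0 0 0 0 0 0.082 0.64; 0 0 0 0 0 0.082 0.64; 0 0 0 0 0 0.082 0.64; 0 0 0 0 0 0.082 0.64; 0 0 0 0 0 0.082 0.64; 0 0 0 0 0 0.082 0.64; 0 0 0 0 0 0.082 0.64; 0 0 0 0 0 0.082 0.64; 0 0 0 0 0 0.082 0.64; 0 0 0 0 0 0 0.64; 0 0 0 0 0 0 0.64"
}}

```text
time: 2.98
tool_pos: [0.4162, -0.1654, 0.2052]
ee_rot: [-3.141, -0.0, 1.236]
wrist_force: [0.2, 0.3, -0.4]
width: 0.06
finger_force: 0.0
```

Call:
{"api": "carry_out", "payload": {
  "motion": "-0.23 0.165 0 0 0 0 0.64; 0 0 0.25 0 0 0 0.64; 0 0 0.25 0 0 0 0.64; 0 0 0.25 0 0 0 0.64; 0 0 0.15 0 0 0 0.64; 0 0 0.09 0 0 0 0.64; 0 0 0 0 0 0 0.64; 0 0 0 0 0 0 0.64"
}}

```text
time: 3.98
tool_pos: [0.4329, -0.2203, 0.0084]
ee_rot: [3.14, 0.0, 1.234]
wrist_force: [0.4, -0.1, 0.3]
width: 0.0603
finger_force: 0.0
```

Run:
```python
from h import *
d=snap('top','t1',(240,180,450,330),3.8)
s=snap('side','s1')
o=readout.get_obs();print(o['time'],o['tool_pos'],o['width'])
```

```text
4.075 [ 0.43323799 -0.22044761  0.00887949] 0.05988285737509132
```

View pics/s1.png

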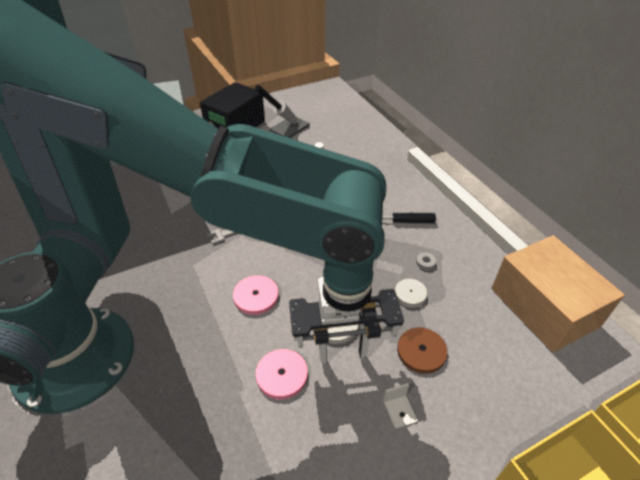

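Side picture: the fingers (322,350) and (363,345) stand behind the gauge (340,325) and clear of the brown disc. I'm pushing now.

Call:
{"api": "carry_out", "payload": {
  "motion": "0.12 0 0.02 0 0 0 0.64; 0.05 0 0 0 0 0 0.64; 0.05 0 0 0 0 0 0.64; 0.05 0 0 0 0 0 0.64; 0.05 0 0 0 0 0 0.64; 0.05 0 0 0 0 0 0.64; 0.05 0 0 0 0 0 0.64; 0.05 0 0 0 0 0 0.64; 0.05 0 0 0 0 0 0.64; 0.05 0 0 0 0 0 0.64; 0.05 0 0 0 0 0 0.64; 0.05 0 0 0 0 0 0.64"
}}

```text
time: 5.58
tool_pos: [0.4769, -0.0928, 0.0035]
ee_rot: [-3.142, 0.0, 1.233]
wrist_force: [-1.6, -4.0, 3.2]
width: 0.0599
finger_force: 2.1
```

Call:
{"api": "carry_out", "payload": {
  "motion": "0.05 0 0 0 0 0 0.64; 0.05 0 0 0 0 0 0.64; 0.05 0 0 0 0 0 0.64; 0.05 0 0 0 0 0 0.64; 0.05 0 0 0 0 0 0.64; 0.05 0 0 0 0 0 0.64; 0.05 0 0 0 0 0 0.64; 0.03 0 0 0 0 0 0.64; 0.015 0 0 0 0 0 0.64; 0 0 0 0 0 0 0.64; 0 0 0 0 0 0 0.64"
}}

```text
time: 6.95
tool_pos: [0.5028, -0.0184, 0.0032]
ee_rot: [-3.141, -0.001, 1.233]
wrist_force: [-0.1, -0.9, 0.1]
width: 0.0602
finger_force: 0.6
```

Run:
```python
from h import *
d=snap('top','t2')
s=snap('side','s2',(240,150,420,285),4.4)
o=readout.get_obs();print(o['time'],o['tool_pos'],o['width'],o['wrist_force'])
```

```text
7.05 [ 0.50272807 -0.01846986  0.00313401] 0.06024951593514345 [ 0.77894399 -0.16618578  0.69915394]
```

View pics/s2.png

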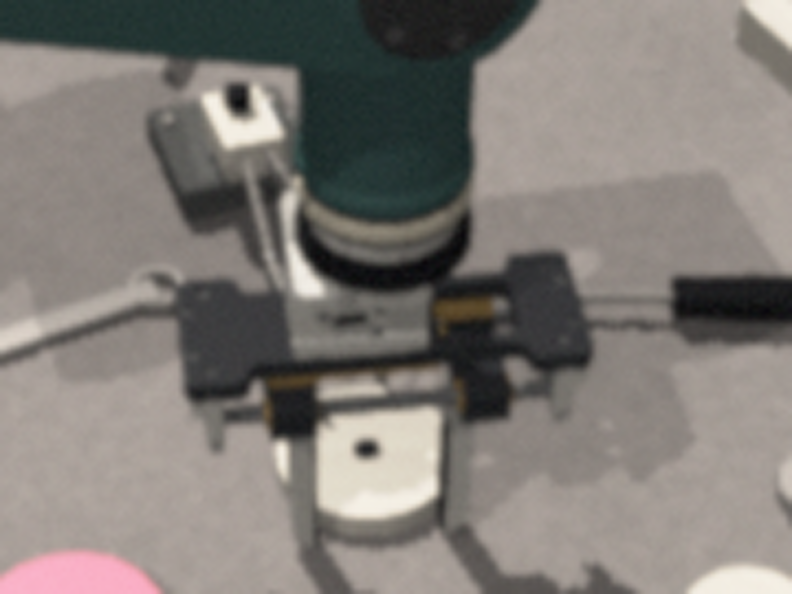

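Spot visible at crop (367,448), cradled by the two fingers.

Run:
```python
from h import *
s=dict(np.load('pics/s2.npz'));s0=dict(np.load('pics/side0.npz'))
g=cv2.cvtColor(s['pixels'],cv2.COLOR_RGB2GRAY)[244:259,313:336];m=(g<110)
v,u=np.nonzero(m);print(u.mean()+313,v.mean()+244,len(u))
G=px2w(s,u.mean()+313,v.mean()+244,.014);print(G)
g=cv2.cvtColor(s0['pixels'],cv2.COLOR_RGB2GRAY)[312:328,326:346];v,u=np.nonzero(g<110);print('initial via side',px2w(s0,u.mean()+326,v.mean()+312,.014))
T=np.array([.5027,-.0185]);y=1.233;R=np.array([[np.cos(y),np.sin(y)],[np.sin(y),-np.cos(y)]]);print('G in tool',R@(G[:2]-T),'ut in tool',R@(np.array([.5268,.0499])-T))
```

```text
321.44444444444446 250.38888888888889 18
[0.51649244 0.02467394 0.014     ]
initial via side [ 0.45807408 -0.14790813  0.014     ]
G in tool [ 0.045305   -0.00129523] ut in tool [7.25214806e-02 6.96840202e-05]
```

Call:
{"api": "carry_out", "payload": {
  "motion": "0.04 0 0 0 0 0 0.64; 0.04 0 0 0 0 0 0.64; 0.03 0 0 0 0 0 0.64; 0.02 0 0 0 0 0 0.64; 0.015 0 0 0 0 0 0.64; 0.005 0 0 0 0 0 0.64; 0 0 0 0 0 0 0.64; 0 0 0 0 0 0 0.64; 0 0 0 0 0 0 0.64"
}}

```text
time: 8.18
tool_pos: [0.5127, 0.0095, 0.0036]
ee_rot: [-3.142, -0.0, 1.233]
wrist_force: [-0.7, -0.8, 0.4]
width: 0.0601
finger_force: 0.3
```

Call:
{"api": "carry_out", "payload": {
  "motion": "-0.05 0 0 0 0 0 0.64; -0.15 0 0 0 0 0 0.64; -0.3 0 0 0 0 0 0.64; -0.3 0 -0.15 0 0 0 0.64; -0.2 0 -0.3 0 0 0 0.9; 0 0 -0.3 0 0 0 1; 0 0 0 0 0 0 1; 0 0 0 0 0 0 1"
}}

```text
time: 9.18
tool_pos: [0.4493, -0.1706, 0.1432]
ee_rot: [3.141, -0.0, 1.233]
wrist_force: [-0.6, 0.0, -0.8]
width: 0.0935
finger_force: 0.0
```

Run:
```python
from h import *
d=snap('top','t3')
s=snap('side','s3')
o=readout.get_obs();print(o['time'],o['tool_pos'],o['ee_rot'])
a=d['pixels'][195:275,240:340,::-1];b=s['pixels'][165:265,270:370,::-1]
cv2.imwrite('pics/c3.png',np.hstack([cv2.resize(a,(390,312),interpolation=2),cv2.resize(b,(400,400),interpolation=2)[:312*1] if 0 else cv2.resize(b,(312,312),interpolation=2)]))
```

```text
9.275 [ 0.44854789 -0.16982507  0.14143609] [-3.13809519e+00 -5.66148327e-04  1.23331692e+00]
```

View pics/c3.png

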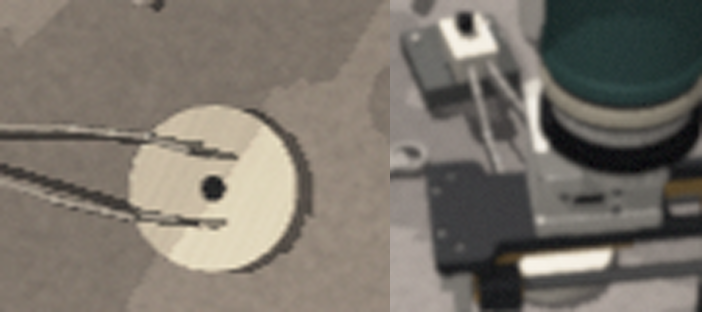

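The spot at (213,188) in the crop lies between the tips, whose ends are around (205–237,150–223).

Run:
```python
from h import *
d=dict(np.load('pics/t3.npz'))
g=255.-cv2.cvtColor(d['pixels'],cv2.COLOR_RGB2GRAY)[237:250,288:302];g=np.clip(g-130,0,None)
v,u=np.mgrid[237:250,288:302];u,v=(u*g).sum()/g.sum(),(v*g).sum()/g.sum()
G=px2w(d,u,v,.014);print(u,v,G,G[:2]-[.5268,.0499])
im=d['pixels'][:,:,::-1]
cv2.imwrite('pics/c4.png',cv2.resize(im[222:265,262:314],None,fx=14,fy=14,interpolation=cv2.INTER_CUBIC))
```

```text
294.2235349716446 242.72637051039698 [0.52635572 0.04783077 0.014     ] [-0.00044428 -0.00206923]
```

View pics/c4.png

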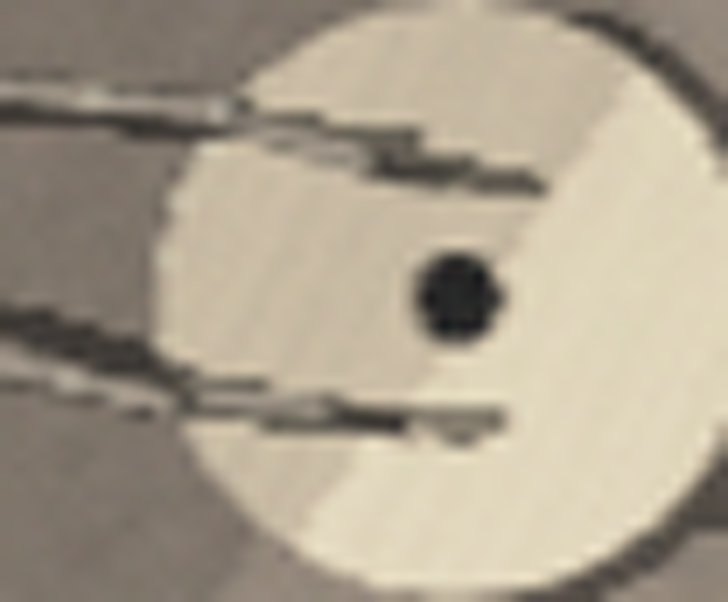

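Call:
{"api": "carry_out", "payload": {
  "motion": "0.285 -0.0105 0 0 0 0 1; 0.285 -0.0105 0 0 0 0 1; 0.285 -0.0105 0 0 0 0 1; 0.285 -0.0105 0 0 0 0 1; 0.285 -0.0105 0 0 0 0 1; 0 0 0 0 0 -0.05 1; 0 0 0 0 0 -0.05 1; 0 0 0 0 0 0 1; 0 0 0 0 0 0 1; 0 0 0 0 0 0 1"
}}

```text
time: 10.52
tool_pos: [0.5339, 0.1018, 0.143]
ee_rot: [-3.141, 0.0, 1.441]
wrist_force: [0.1, 0.4, -0.6]
width: 0.0935
finger_force: 0.0
```

Call:
{"api": "carry_out", "payload": {
  "motion": "0.0125 0 0.2 0 0 0 1; 0 0 0.2 0 0 0 1; 0 0 0.13 0 0 0 1; 0 0 0.055 0 0 0 1; 0 0 0 0 0 0 1; 0 0 0 0 0 0 0.8; 0 0 0 0 0 0 0.6; 0 0 0 0 0 0 0.5; 0 0 0 0 0 0 0.5; 0 0 0 0 0 0 0.5"
}}

```text
time: 11.78
tool_pos: [0.5342, 0.1045, 0.0265]
ee_rot: [-3.141, 0.0, 1.443]
wrist_force: [-1.8, -0.0, 2.1]
width: 0.0484
finger_force: 0.9
```

Call:
{"api": "carry_out", "payload": {
  "motion": "0 0 0 0 0 0 0.46; 0 0 0 0 0 0 0.43; 0 0 0 0 0 0 0.4; 0 0 0 0 0 0 0.4; 0 0 0 0 0 0 0.4"
}}

```text
time: 12.4
tool_pos: [0.5342, 0.1041, 0.0262]
ee_rot: [-3.141, 0.001, 1.442]
wrist_force: [-3.2, -2.6, 0.4]
width: 0.0376
finger_force: 3.0
```

Call:
{"api": "carry_out", "payload": {
  "motion": "0 -0.01 0 0 0 0 0.38; 0 0 0 0 0 0 0.35; 0 0 0 0 0 0 0.33; 0 0 0 0 0 0 0.33; 0 0 0 0 0 0 0.33; 0 0 0 0 0 0 0.33"
}}

```text
time: 13.15
tool_pos: [0.5325, 0.1042, 0.0263]
ee_rot: [3.142, 0.001, 1.442]
wrist_force: [-1.7, -5.4, -1.3]
width: 0.0312
finger_force: 4.5
```

Run:
```python
from h import *
d=snap('top','t4');s=snap('side','s4')
o=readout.get_obs();print({k:o[k] for k in('time','tool_pos','width','finger_force','wrist_force')})
a=d['pixels'][222:265,262:314,::-1];b=s['pixels'][190:260,280:350,::-1]
cv2.imwrite('pics/c5.png',np.hstack([cv2.resize(a,(435,360),interpolation=2),cv2.resize(b,(360,360),interpolation=2)]))
```

```text
{'time': 13.25, 'tool_pos': array([0.53250753, 0.10417428, 0.02631013]), 'width': 0.030584384589097964, 'finger_force': 4.501978978514671, 'wrist_force': array([-0.95348809, -5.48122465, -0.86104125])}
```

View pics/c5.png

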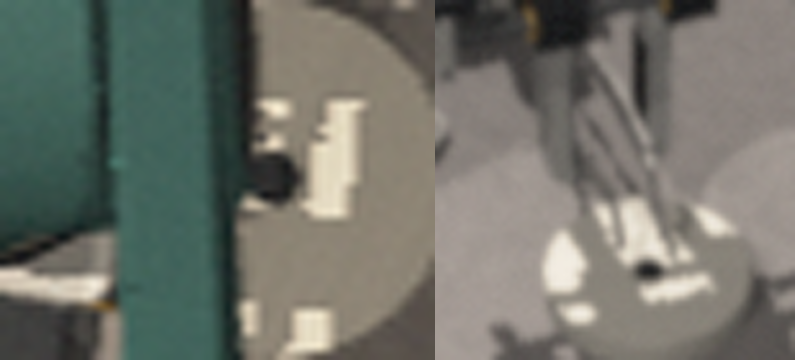

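Side crop: the fingers grip the plates and the noses come down beside the spot (650,268). The finger width is about 31 mm, so I'll close to 30 mm and check the tips closely.

Call:
{"api": "carry_out", "payload": {
  "motion": "0 0 0 0 0 0 0.32; 0 0 0 0 0 0 0.32; 0 0 0 0 0 0 0.32; 0 0 0 0 0 0 0.32; 0 0 0 0 0 0 0.32"
}}

```text
time: 13.88
tool_pos: [0.5325, 0.1042, 0.0263]
ee_rot: [3.141, 0.001, 1.442]
wrist_force: [-1.2, -5.3, -0.0]
width: 0.03
finger_force: 4.8
```

Run:
```python
from h import *
L=[]
for i in range(8):
    s=imaging.snapshot('side');L.append(s['pixels'].astype(float))
o=readout.get_obs();print({k:o[k] for k in('time','tool_pos','width','finger_force','wrist_force')})
im=np.mean(L,0).astype(np.uint8)[:,:,::-1];np.savez('pics/s5.npz',**dict(s,pixels=im[:,:,::-1]))
cv2.imwrite('pics/c6.png',cv2.resize(im[205:255,297:357],None,fx=12,fy=12,interpolation=cv2.INTER_CUBIC))
# predicted tips & spot centre in crop px
p=(.5476,.2136,-.1264);c,n=np.cos(p[2]),np.sin(p[2])
for x in(-.007,.007,-.012,.012):
    for z in (.022,.045):
        y=-.165 if z<.03 else -.135
        X=[p[0]+c*x-n*y,p[1]+n*x+c*y,z];print(x,z,((w2px(s,X)-[297,205])*12+6).round())
```

```text
{'time': 14.275, 'tool_pos': array([0.5325577 , 0.10413268, 0.0263434 ]), 'width': 0.03007739475278274, 'finger_force': 4.841613918542862, 'wrist_force': array([-1.61285498, -4.62713911, -0.1816643 ])}
-0.007 0.022 [252. 422.]
-0.007 0.045 [198. 226.]
0.007 0.022 [323. 404.]
0.007 0.045 [270. 209.]
-0.012 0.022 [226. 429.]
-0.012 0.045 [173. 232.]
0.012 0.022 [349. 398.]
0.012 0.045 [295. 202.]
```

View pics/c6.png

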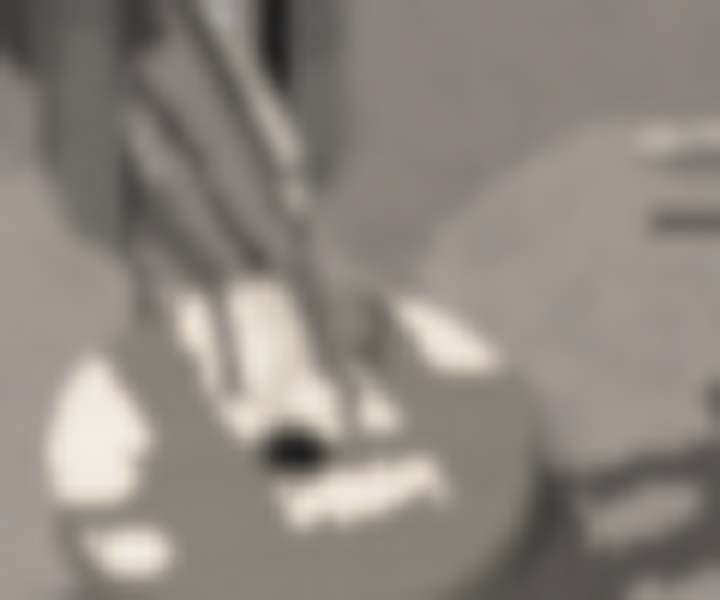

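The width (30.1 mm) and pad force (4.8 N) both match the 14 mm gap, and the spot (295,452) hasn't moved under the tips. I'm handing in.

```bash
python3 -c "
from h import *
s=dict(np.load('pics/s5.npz'));print(px2w(s,297+295/12-.5,205+452/12-.5,.014))
print(robot.close_job())"
```

```text
[0.5270922  0.04735065 0.014     ]
the job is handed in; nothing more can be done
None
```

I handed the job in: the gauge's spot measures about 2.5 mm from the point under the tips, and the gripper holds the plates 30.1 mm apart at 4.8 N, which matches a 14 mm tip gap; that gap is inferred, because the last picture wasn't clear enough to measure it, and no verdict came back.

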